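Release the carving vise with the pin and take out the finished carving

ROBOT

A 6-joint arm with a two-finger parallel gripper is mounted at the origin on the work surface. World frame = base frame: x ahead of the robot, y to its left, z up, the work surface at z = 0. Lengths are in mm, angles in rad, forces in N, time in s.
With the tool pointing down it reaches from about 200 to 875 mm from the base axis. Payload 3.4 kg.
Tool frame: the origin (TCP) lies midway between the tips of the shut fingers; the grasp point (between the pads) lies 19 mm behind it; z points along the fingers, y is the line along which they close (so a half turn about z gives the same grasp; the last joint's range is limited). The gripper opens to 94 mm and grips with 3 to 60 N. Pads are 16 mm wide; open, the fingers measure 119 mm over their backs; the gripper's body (75 mm by 177 mm) begins 78 mm behind the grasp point.
Start: joints at [1.195, 0.276, 1.505, -0, 1.361, -0.121], TCP at [144.946, 556.468, 205.493] pointing down, gripper open.
Joint ranges: [-2.89, 2.89], [-0.75, 2.08], [0.22, 2.7], [-1.18, 4.32], [0.11, 2.71], [-2.7, 2.7]. Speed limits (rad/s): [2.57, 2.57, 3.14, 3.14, 3.14, 3.14].

INTERFACE

Orientations are given as [roll, pitch, yaw] about the fixed x, y, z axes, in that order (R = Rz(yaw) Ry(pitch) Rx(roll)).
In Python, from rig import manip, optics gives the robot as it stands.
- The arm moves only by the tool arm_command, never from a script. Its argument "motion" is a list that holds one entry, the list of rows, each a list of 7 numbers: the shift along the tool's x, y, z scaled (see below), then the turn, a rotation vector about the tool's x, y, z scaled (see below), then the opening, from 0 (shut) to 1 (fully open). In form: [[[dx, dy, dz, ax, ay, az, jaw], ...]]. A call has exactly 8 rows; each row is the pose to reach, as a shift and turn from the pose commanded when the call began, along the tool's axes at that moment, turning the shorter way round; what a row does not reach only later rows make up. The controller multiplies each number of a shift by 0.5 m and each number of a turn by 360 degrees. A row lasts 1/8 s, in which the tool goes at most 62.5 mm and 10.7 degrees, less where a joint would pass 70% of its speed; a pose out of reach is approached as far as the arm can. A call with a number of a shift or a turn outside -1 to 1 is refused whole. A call with a gripper value outside its range is refused whole. The fingers move at their own pace and stop on an object; the grip force is fixed at half the most. Time passes only in rows, so rows that repeat a pose let the fingers close, or fill a call up. It gives the time, the measured TCP pose, the force, the opening and the grip force at its end, in the units of the state.
- manip.get_obs(): the state, without advancing time (a new reading comes with each control period).
- optics.capture(name): name is "scene" or "top" or "wrist"; returns the picture (384x512x3 uint8, blue, green, red); there is no depth.
- optics.camera_params(name): a dict with "K" (3x3 intrinsics, pixels), "k1" (the pictures are not rectified: a ray, as slopes to the right and down, at radius r is drawn at 1 + k1 r^2 times it, then the intrinsics apply), "rvec" (rotation vector, rad) and "tvec" (3), from world to camera coordinates, as OpenCV has them. Camera axes: x right, y down, z forward; pixel columns grow to the right and rows downward; lengths in mm; the calibration is good to about 2 mm. A picture is of the moment at which its call begins: read the wrist's pose just before it. camera_params takes no time and is no camera call; for the wrist camera it gives the pose at the moment of the call.
- manip.sign_off(): hands the job in; it is judged then, once.
The state is a dict: "time_s": time; "joint_pos": joint angles; "qd": joint speeds; "joint_torque": joint torques, N m; "position": TCP position; "ee_rot": TCP orientation; "contact_force": force on the tool from outside, world axes, zero at the start; "torque": the same for the moment, N m; "finger_gap": opening from 0.0 (shut) to 1.0 (fully open); "grasp_force": force on a finger pad.
Only numpy, scipy, OpenCV 4.12 (cv2) and the standard library are available. Lean on these libraries where they do the work, as an engineer would, in place of code of your own. Each camera call takes 0.05 s, during which the arm holds its last target. There are 200 camera calls.

TASK

The finished carving is still locked in the quick-release vise: slip the release pin into the small hole in the slanted steel plate, feel for the hidden latch and press it gently, without forcing it, until the jaw springs loose. Lay the pin back down on the bench, slide the jaw all the way open by its bar, lift the carving out and set it down gently, upright, on the square plywood board, well within its edges. Leave the other tools on the bench where they are.

Things in the scene. Friction and masses are not known exactly. Their poses are not given: they have to be found in the camera images.
- vise: Grey cast quick-release vise bolted to the bench; bed 320 x 110 x 22 mm. Origin: centre of the bed's underside; +x along the bed, the way the sliding jaw opens; z up. In its frame (mm), from -x to +x: latch housing x -142 to -55, fixed jaw x -55 to -22 (110 wide, top z 80), wooden cheek, carving, sliding jaw. Two bolt lugs reach to y +-83 at x -75 to -25, 24 high.
- housing_top (a point): Middle of the latch housing's top (88 mm above the bench, 72 wide), axes as the vise. The housing's -x end is a slanted steel plate, 60 mm up the slope, 72 wide, 6 thick, with four small screws at its corners and one hole in its middle. Its outward normal is (-cos 35 deg, 0, sin 35 deg) in the vise frame, so it can be seen from above.
- access_hole (a point): Mouth centre of the hole, at (-125, 0, 62) mm in the vise frame, axes as the vise. 11 mm wide, chamfered, square to the plate: the pin goes in along (cos 35, 0, -sin 35 deg). In line inside, unseen, an 18 mm wide latch button, 9 to 27 mm past the mouth (differs each time): resists with 5 N at first, 7 to 15 N as it is pressed, snaps through after 3 to 5.5 mm; solid stop at 6.5 mm. Over 28 N is forcing it.
- fixed_cheek (a point): Middle of the top edge of the fixed jaw's wooden cheek, on the face that touches the carving (vise frame x -12, z 74 mm), axes as the vise. Springs press the cheek against the carving with about 18 N; it follows the carving by only 2 mm when the sliding jaw lets go.
- jaw (a joint): How far the sliding jaw has moved open, in m: 0 closed and latched; when the latch trips, springs throw it to about 0.012 and it stays unlatched; 0.055 fully open (stop). Slides stiffly, about 4 N plus 80 N per m/s, and stays where left. Jaw block 55 long in the vise's x (closed: x 52 to 107 mm), 110 wide, top at z 80.
- jaw_bar (a point): Middle of the jaw's pull bar: level steel bar 12 mm thick, 96 long along the vise's y, 114 mm above the bench, on two posts 10 mm thick at y +-34, 34 mm above the jaw's top. Closed, it lies at x +98 mm in the vise frame (46 mm beyond the carving) and moves with the jaw. Closed fingers fit between bar and carving and push it to the vise's +x. Axes as the vise.
- carving: The finished carving: pale wooden block 64 (x) x 46 (y) x 80 mm, fluted y sides, with a round carved rosette 42 wide on its top, 96 mm high over all, about 0.12 to 0.22 kg. Origin: centre of its underside, z up. It stands on the vise's bed (22 mm above the bench), its x faces clamped between the jaws, its y faces free to grasp 46 mm wide.
- pin: Release pin lying on the bench: eight-sided wooden handle 24 mm across flats and 80 long with a steel hoop at the butt, brass ferrule, then a straight plain steel rod 6 mm thick and 85 long with a round tip. Origin: on its axis at the middle of the handle (12 mm above the bench when lying); +x along the axis to the rod. Handle x -40 to 40, ferrule to 50, tip of the rod at x = 135 mm. Balance point x = about 15 mm. 85 g.
- board: Square plywood finishing board 200 x 200 x 12 mm with two pale battens flush in its top, fixed on the bench. Origin: centre of its underside; top at z = 12 mm.
- gouge_wide: Bystander: carving gouge with knobbed handle and 22 mm wide flat blade, about 245 long, lying on the bench; origin about 100 mm from the butt, +x to the blade.
- gouge_narrow: Bystander: carving gouge with knobbed handle and 12 mm wide blade, about 225 long, lying on the bench; origin about 100 mm from the butt, +x to the blade.
- mallet: Bystander: round wooden carver's mallet standing on its head, 98 wide, 230 high; origin at its foot.
- stone: Bystander: sharpening stone on a wooden holder, 200 x 70 x 40 mm; origin at its foot.
- glue: Bystander: white glue bottle, 60 wide, 160 high; origin at its foot.
- tin: Bystander: steel tin with pencils, 72 wide, 165 high; origin at its foot.
- brush: Bystander: bench brush lying on the bench; origin at its underside.
There are look-alikes about, which are no part of the job. Of the things that look like the carving, the smallest one is meant.

How it is judged (in metres and radians):
On the way, in this order (a step that is already met when the one before it is completed fails the run):
1. the hidden latch is tripped and the jaw springs loose (value of joint jaw above 0.006 m), for 0.2 s.
2. the jaw is slid all the way open (over 47 of 55 mm) (value of joint jaw above 0.047 m), for 0.2 s.
3. the carving is lifted out of the vise (height (world z) of carving above 0.06 m and contact force between the fingers and carving above 0.5 N), for 0.1 s.
4. the carving is set down on the board while still held (x of carving in the frame of board between -0.06 and 0.06 m and y of carving in the frame of board between -0.06 and 0.06 m and z of carving in the frame of board below 0.02 m and contact force between the fingers and carving above 0.5 N), for 0.05 s.
At the end, for the whole second after the job is handed in: The carving stands upright (within 0.1 rad) and at rest on the plywood board, its centre within 60 mm of the board's centre along each of the board's axes; the jaw is open by more than 47 mm; the pin lies at rest on the bench (its origin under 20 mm high) (x of carving in the frame of board between -0.06 and 0.06 m and y of carving in the frame of board between -0.06 and 0.06 m and z of carving in the frame of board between 0.008 and 0.016 m and angle between carving's own z axis and vertical below 0.1 rad and linear speed of each of carving, pin below 0.02 m/s and value of joint jaw above 0.047 m and height (world z) of pin below 0.02 m); the robot touches nothing.
It fails at once if the pin is forced against the vise or its latch with more than 28 N (contact force between pin and vise above 28 N).
It fails at once if another tool on the bench is knocked more than 30 mm from its place (distance of any of gouge_wide, gouge_narrow, mallet, stone, glue, tin, brush from where it was at the start of the episode above 0.03 m).
It also fails if it takes over 72 s, if anything falls off the work surface, if the arm or the gripper's body presses on something with over 40 N, if the wrist force passes 120 N, or if a joint passes its speed limit or range.

## Working session

There is one attempt and no reset: what is moved stays moved. The work goes in short steps, Python scripts to look and compute and a tool call to move; the robot and the scene stay as the last step left them, time stands still between calls to the robot, and variables do not carry over. Pictures are saved under pics/ and viewed, at most 10 in all, crops included, and the job is handed in when it is done.

Besides the shell and the picture viewer there is one more tool, called after "Request:" in YAML: its name, and indented under it one key for each argument. arm_command: Moves the arm, as the interface text tells. Its arguments: {"type":"object","properties":{"motion":{"type":"array"}},"required":["motion"]}

```bash
mkdir -p pics; ls; python3 - <<'E'
from rig import manip, optics
import cv2
print(manip.get_obs())
for n in ("scene","top"):
    im=optics.capture(n); print(n,optics.camera_params(n)); cv2.imwrite(f"pics/{n}0.png",cv2.resize(im,(800,600),interpolation=cv2.INTER_CUBIC))
E
```

```text
pics
{'time_s': 0.0, 'joint_pos': array([ 1.19500736e+00,  2.76625143e-01,  1.50609005e+00,  1.91196020e-06,
        1.36071102e+00, -1.20932062e-01]), 'qd': array([-0.00083503, -0.0010224 ,  0.00044277, -0.00155525, -0.0015447 ,
       -0.00130296]), 'joint_torque': array([ 1.10373632e-03, -4.04582369e+01, -2.37225741e+01,  6.99286675e-02,
        3.47275275e-02, -1.50162805e-04]), 'position': array([144.72302554, 555.91580811, 204.60473359]), 'ee_rot': array([-3.13977271e+00, -2.23051507e-04,  2.88673515e+00]), 'contact_force': array([ 0.3545427 ,  0.14591847, -0.14383603]), 'torque': array([-0.0021122 , -0.01317491, -0.00896879]), 'grasp_force': 0.0, 'finger_gap': 0.9980342044403904}
scene {'K': array([[376.33376606,   0.        , 259.33618099],
       [  0.        , 376.33376606, 191.16044319],
       [  0.        ,   0.        ,   1.        ]]), 'k1': -0.07845829846148285, 'rvec': array([ 2.27082909,  0.97902932, -0.33091638]), 'tvec': array([-338.36816972, -273.30934992, 1569.48574067])}
top {'K': array([[440.63271211,   0.        , 248.89116226],
       [  0.        , 440.63271211, 194.78698739],
       [  0.        ,   0.        ,   1.        ]]), 'k1': 0.03019963557312069, 'rvec': array([ 2.11221955, -2.16686267,  0.18522978]), 'tvec': array([ -38.13793008,  550.04921979, 1238.61764342])}
```

View pics/scene0.png

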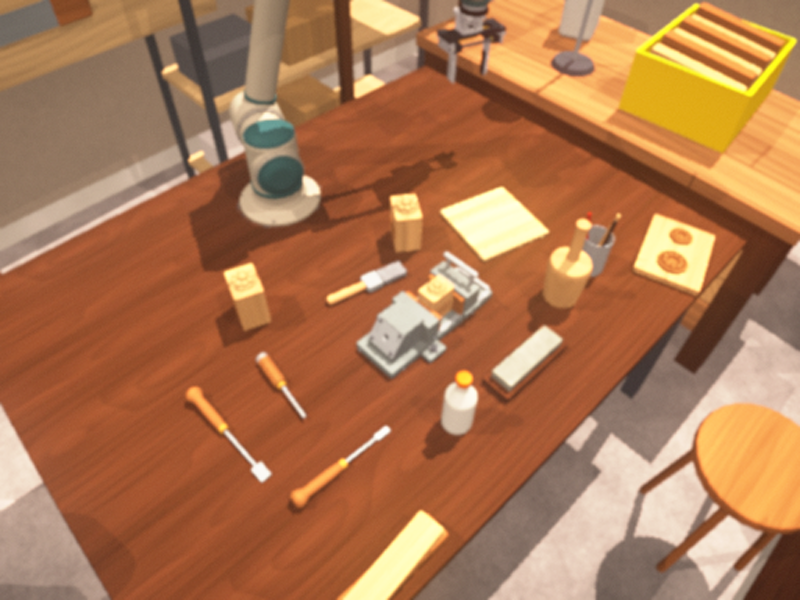

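View pics/top0.png

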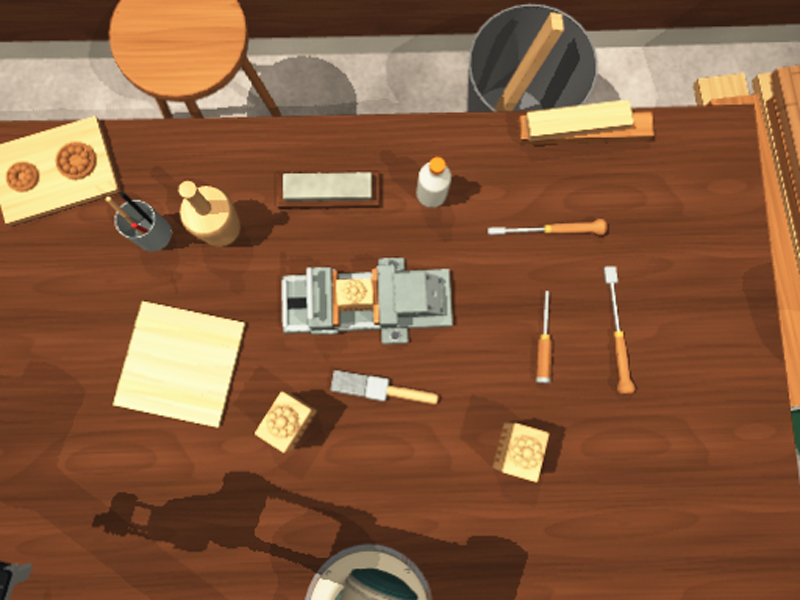

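The scene view shows the vise at (425,315), the pin at (280,385) and the board at (495,222). In the top view the vise is at (365,300), opening to the left. The pin has its hoop at (543,380) and tip at (547,292), and the board's centre is near (180,364).

```bash
cat > h.py <<'E'
import numpy as np, cv2
from rig import manip, optics
from scipy.spatial.transform import Rotation as Ro
def ray(n,uv,P=None):
    P=P or optics.camera_params(n); K=P['K']; d=np.array([P['k1'],0,0,0,0.])
    p=cv2.undistortPoints(np.array([[uv]],float),K,d)[0,0]
    R=cv2.Rodrigues(P['rvec'])[0]; c=-R.T@P['tvec']; return c,R.T@np.array([p[0],p[1],1])
def back(n,uv,z,P=None):
    c,v=ray(n,uv,P); return c+v*(z-c[2])/v[2]
def proj(n,X,P=None):
    P=P or optics.camera_params(n); return cv2.projectPoints(np.array(X,float).reshape(-1,3),P['rvec'],P['tvec'],P['K'],np.array([P['k1'],0,0,0,0.]))[0][:,0]
E
python3 - <<'E'
from h import *
s=512/800
def b(u,v,z): return back("top",(u*s-.18,v*s-.18),z).round(1)
print("pin hoop,tip",b(543,381,12),b(547,292,12), b(544,336,12))
print("board",[b(*p,12) for p in((143,302),(245,322),(220,427),(113,404))])
print("bed",[b(*p,22) for p in((453,325),(283,331))], "housing", [b(*p,88) for p in((422,270),(424,322))])
a=optics.capture("top"); a=a[160:260,170:410]; a=cv2.resize(a,(800,333),interpolation=cv2.INTER_CUBIC)
c=optics.capture("scene")[155:245,155:325]; c=cv2.resize(c,(504,267),interpolation=cv2.INTER_CUBIC)
o=np.zeros((600,800,3),np.uint8); o[:333]=a; o[333:,:504]=c
cv2.imwrite("pics/z1.png",o)
E
```

```text
pin hoop,tip [ 401.8 -337.7   12. ] [ 571.4 -356.1   12. ] [ 486.7 -345.    12. ]
board [array([571.2, 415.8,  12. ]), array([527.8, 222.3,  12. ]), array([332.7, 266.6,  12. ]), array([380.5, 464.4,  12. ])]
bed [array([ 510.7, -172.1,   22. ]), array([507.4, 148.9,  22. ])] housing [array([ 604.1, -113. ,   88. ]), array([ 508.7, -113.4,   88. ])]
```

View pics/z1.png

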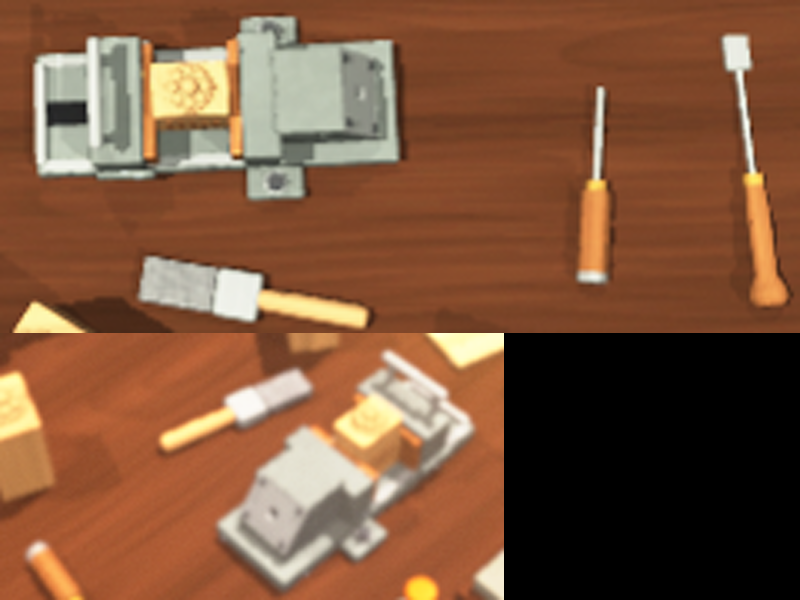

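The crop shows the plate's hole at (362,92), the bed's right corners at (396,41) and (400,162), the pin's butt at (592,278) and the rod tip at (600,88). In the lower scene crop the hole is at (273,514).

```bash
python3 - <<'E'
from h import *
from scipy.optimize import least_squares
T=lambda x,y:(170+(x+.5)/3.3333-.5,160+(y+.5)/3.33-.5)
S=lambda x,y:(155+(x+.5)/2.965-.5,155+(y-333+.5)/2.967-.5)
top=[((-160,55,22),(400,162)),((-160,-55,22),(397,40)),((160,-55,22),(36,56)),((160,55,22),(39,174)),((-125,0,62),(362,92)),((-22,55,80),(240,161)),((-55,55,80),(277,160))]
sc=[((-125,0,62),(273,514)),((-160,55,22),(220,533)),((-160,-55,22),(283,582))]
Pt,Ps=optics.camera_params("top"),optics.camera_params("scene")
def W(p,X):
    c,s=np.cos(p[2]),np.sin(p[2]); X=np.array(X,float); return np.c_[p[0]+c*X[:,0]-s*X[:,1],p[1]+s*X[:,0]+c*X[:,1],X[:,2]]
def f(p):
    a=proj("top",W(p,[t[0] for t in top]),Pt)-[T(*t[1]) for t in top]
    b=proj("scene",W(p,[t[0] for t in sc]),Ps)-[S(*t[1]) for t in sc]
    return np.r_[a.ravel(),b.ravel()]
r=least_squares(f,[560,0,1.57],loss='soft_l1'); print("vise",r.x.round(3)); print(f(r.x).reshape(-1,2).round(1).tolist())
print("hole",W(r.x,[(-125,0,62)]))
butt,fer,tip=[back("top",T(*p),12).round(1) for p in((592,282),(597,182),(600.5,87))]
print(butt,fer,tip,np.linalg.norm(tip-butt),np.arctan2(*(tip-butt)[[1,0]]))
E
```

```text
vise [563.088 -10.224   1.591]
[[-0.2, -0.7], [-1.5, -0.4], [-0.2, -0.5], [-0.3, 0.6], [-0.7, 0.2], [1.0, -0.9], [1.6, -1.2], [-1.1, -1.0], [-2.2, -3.9], [-0.4, -0.2]]
hole [[ 565.59028897 -135.19927917   62.        ]]
[ 399.9 -337.3   12. ] [ 488.3 -347.4   12. ] [ 574.3 -356.    12. ] 175.3996864307345 -0.10681665578422064
```

```bash
cat >> h.py <<'E'
import json,os
def Rd(yaw): return Ro.from_euler('xyz',[np.pi,0,yaw]).as_matrix()
def load():
    if os.path.exists('cmd.json'):
        d=json.load(open('cmd.json')); return np.array(d['p']),np.array(d['R'])
    return np.array([144.946,556.468,205.493]),Rd(2.887)
def save(p,R): json.dump(dict(p=list(p),R=np.array(R).tolist()),open('cmd.json','w'))
def to(p,R,s=None):
    p0,R0=s or load(); d=R0.T@(np.array(p)-p0)/500; a=Ro.from_matrix(R0.T@R).as_rotvec()/(2*np.pi)
    return np.r_[d,a].round(4)+0.
def sent(row):
    p0,R0=load(); r=np.array(row); p=p0+R0@r[:3]*500; R=R0@Ro.from_rotvec(r[3:6]*2*np.pi).as_matrix(); save(p,R)
    o=manip.get_obs(); Rm=Ro.from_euler('xyz',o['ee_rot']).as_matrix()
    print("t",round(o['time_s'],2),"cmd",p.round(1),"meas",o['position'].round(1),"roterr",Ro.from_matrix(R.T@Rm).as_rotvec().round(3),"F",o['contact_force'].round(1),"gap",round(o['finger_gap'],3),"gf",round(o['grasp_force'],1))
E
python3 - <<'E'
from h import *
print(to((330,100,200),Rd(1.45)))
E
```

```text
[-0.5881 -0.7903  0.011   0.      0.      0.2287]
```

Request:
arm_command:
  motion:
    - [[-0.0735, -0.0988, 0.0014, 0, 0, 0.0286, 1], [-0.147, -0.1976, 0.0028, 0, 0, 0.0572, 1], [-0.2205, -0.2964, 0.0041, 0, 0, 0.0858, 1], [-0.294, -0.3952, 0.0055, 0, 0, 0.1144, 1], [-0.3676, -0.494, 0.0069, 0, 0, 0.143, 1], [-0.441, -0.5927, 0.0083, 0, 0, 0.1716, 1], [-0.5146, -0.6915, 0.0096, 0, 0, 0.2, 1], [-0.588, -0.79, 0.011, 0, 0, 0.2287, 1]]

```text
time_s: 1.2
position: [330.3, 98.4, 200.2]
ee_rot: [3.14, -0.001, 1.444]
contact_force: [0.2, 0.3, -0.2]
finger_gap: 0.997
grasp_force: 0.0
```

```bash
python3 - <<'E'
from h import *
sent([-0.588,-0.79,0.011,0,0,0.2287])
print(to((445,-342.2,120),Rd(-0.107)))
E
```

```text
t 1.2 cmd [330.  100.2 200. ] meas [330.3  98.4 200.2] roterr [-0.001  0.001  0.006] F [ 0.2  0.3 -0.2] gap 0.997 gf 0.0
[-0.8506  0.3349  0.16    0.      0.      0.2478]
```

Request:
arm_command:
  motion:
    - [[-0.106, 0.042, 0.0, 0, 0, 0.029, 1], [-0.212, 0.084, 0.0, 0, 0, 0.058, 1], [-0.319, 0.126, 0.0, 0, 0, 0.087, 1], [-0.425, 0.168, 0.0, 0, 0, 0.116, 1], [-0.532, 0.209, 0.02, 0, 0, 0.145, 1], [-0.638, 0.251, 0.05, 0, 0, 0.174, 1], [-0.745, 0.293, 0.08, 0, 0, 0.203, 1], [-0.85, 0.335, 0.1, 0, 0, 0.232, 1]]

```text
time_s: 2.2
position: [444.8, -343.7, 149.0]
ee_rot: [-3.141, 0.001, -0.014]
contact_force: [0.4, 0.4, 0.3]
finger_gap: 0.996
grasp_force: 0.0
```

```bash
python3 - <<'E'
from h import *
sent([-0.85,0.335,0.1,0,0,0.232])
P=optics.camera_params("wrist"); im=optics.capture("wrist"); cv2.imwrite("pics/w1.png",im)
import pickle; pickle.dump(P,open("w1.pkl","wb"))
print(proj("wrist",[(399.9,-337.3,12),(439.7,-341.6,12),(574,-356,12)],P).round(0).tolist())
print(to((445,-342.2,3),Rd(-0.107)))
E
```

```text
t 2.2 cmd [ 445.1 -341.9  150. ] meas [ 444.8 -343.7  149. ] roterr [ 0.001 -0.001  0.007] F [0.4 0.4 0.3] gap 0.996 gf 0.0
[[250.0, 224.0], [253.0, 188.0], [266.0, 54.0]]
[-1.00e-04  5.00e-04  2.94e-01  0.00e+00  0.00e+00  1.58e-02]
```

View pics/w1.png

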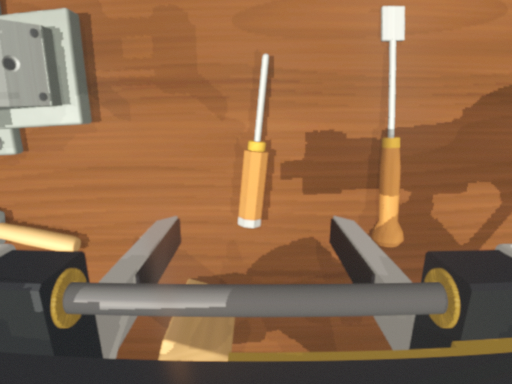

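The pin is where it was computed: butt at (250,225), tip at (265,54). The plate hole also shows, at (11,63).

Request:
arm_command:
  motion:
    - [[0, 0, 0.09, 0, 0, 0.0158, 1], [0, 0, 0.18, 0, 0, 0.0158, 1], [0, 0, 0.25, 0, 0, 0.0158, 1], [0, 0, 0.28, 0, 0, 0.0158, 1], [0, 0, 0.291, 0, 0, 0.0158, 0.6], [0, 0, 0.291, 0, 0, 0.0158, 0.1], [0, 0, 0.291, 0, 0, 0.0158, 0], [0, 0, 0.291, 0, 0, 0.0158, 0]]

```text
time_s: 3.25
position: [445.5, -342.5, 5.5]
ee_rot: [3.14, -0.002, -0.107]
contact_force: [1.3, 0.2, -0.1]
finger_gap: 0.609
grasp_force: 0.0
```

```bash
python3 - <<'E'
from h import *
sent([0,0,0.291,0,0,0.0158])
import pickle; P=pickle.load(open("w1.pkl","rb"))
print("hole from wrist",back("wrist",(11,63),62,P), "pin",[back("wrist",p,12,P).round(1) for p in((250,225),(265.5,55))])
print(to((445,-342,120),Rd(-0.107)))
E
```

```text
t 3.25 cmd [ 445.1 -341.9    4.5] meas [ 445.5 -342.5    5.5] roterr [-0.001  0.002  0.   ] F [ 1.3  0.2 -0.1] gap 0.609 gf 0.0
hole from wrist [ 565.9159969  -135.05011827   62.        ] pin [array([ 398.2, -337.4,   12. ]), array([ 573. , -355.8,   12. ])]
[-1.00e-04  2.00e-04 -2.31e-01  0.00e+00  0.00e+00  0.00e+00]
```

Request:
arm_command:
  motion:
    - [[0, 0, 0, 0, 0, 0, 0], [0, 0, 0, 0, 0, 0, 0], [0, 0, 0, 0, 0, 0, 0], [0, 0, 0, 0, 0, 0, 0], [0, 0, 0, 0, 0, 0, 0], [0, 0, 0, 0, 0, 0, 0], [0, 0, -0.06, 0, 0, 0, 0], [0, 0, -0.16, 0, 0, 0, 0]]

```text
time_s: 4.25
position: [443.6, -340.7, 83.3]
ee_rot: [-3.138, 0.004, -0.107]
contact_force: [0.5, -0.4, -0.7]
finger_gap: 0.25
grasp_force: 30.0
```

```bash
cat >> h.py <<'E'
A=np.deg2rad(35); HOLE=np.array([565.7,-135.1,62]); VY=1.591
def Rpin():
    x=np.array([np.cos(VY)*np.cos(A),np.sin(VY)*np.cos(A),-np.sin(A)]); y=np.cross([0,0,-1.],x); y/=np.linalg.norm(y)
    return np.c_[x,y,np.cross(x,y)]
E
python3 - <<'E'
from h import *
sent([0,0,-0.16,0,0,0])
P=optics.camera_params("wrist"); im=optics.capture("wrist"); cv2.imwrite("pics/w2.png",im[:300])
R=Rpin(); print(R.round(3))
print(P['tvec'])
E
```

```text
t 4.25 cmd [ 445.1 -341.9   84.5] meas [ 443.6 -340.7   83.3] roterr [ 0.003 -0.004  0.   ] F [ 0.5 -0.4 -0.7] gap 0.25 gf 30.0
[[-0.017  1.     0.012]
 [ 0.819  0.02  -0.573]
 [-0.574  0.    -0.819]]
[-290.42945275  467.40660309  389.28711156]
```

View pics/w2.png

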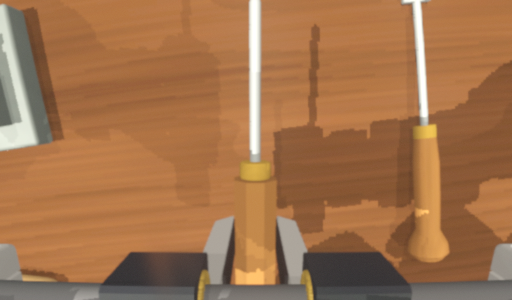

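The pin is held straight along the tool's x axis, with the ferrule at (256,170). Next is the pre-insertion pose, with the tip 25 mm short of the hole.

```bash
cat >> h.py <<'E'
TIP=np.array([129.0,0,-7.0])
def ins(d): # tip at depth d past mouth
    R=Rpin(); return HOLE+R[:,0]*d-R@TIP,R
E
python3 - <<'E'
from h import *
p,R=ins(-25); print(p,ins(15)[0])
pa,Ra=load(); 
rv=Ro.from_matrix(Ra.T@R).as_rotvec(); print(np.rad2deg(np.linalg.norm(rv)))
Rm=Ra@Ro.from_rotvec(rv*.6).as_matrix(); pm=np.array([520,-330,190.])
print(to(pm,Rm)); print(to(p,R,(pm,Rm)))
E
```

```text
[ 568.3296211  -265.23788497  144.59670689] [ 567.66767093 -232.47849034  121.65364943]
101.8738458734264
[ 0.1465 -0.0397 -0.211  -0.0494 -0.0434 -0.1565]
[ 0.1832 -0.0143  0.0244 -0.0329 -0.029  -0.1044]
```

Request:
arm_command:
  motion:
    - [[0.01, -0.005, -0.06, -0.006, -0.005, -0.02, 0], [0.03, -0.01, -0.12, -0.012, -0.011, -0.04, 0], [0.055, -0.015, -0.17, -0.0185, -0.016, -0.0587, 0], [0.08, -0.02, -0.2, -0.0247, -0.0217, -0.078, 0], [0.1, -0.025, -0.211, -0.031, -0.027, -0.098, 0], [0.12, -0.032, -0.211, -0.037, -0.0325, -0.117, 0], [0.135, -0.037, -0.211, -0.043, -0.038, -0.137, 0], [0.1465, -0.04, -0.211, -0.049, -0.043, -0.157, 0]]

```text
time_s: 5.3
position: [520.4, -329.5, 189.3]
ee_rot: [3.001, 0.369, 0.871]
contact_force: [-0.0, 0.2, -0.4]
finger_gap: 0.249
grasp_force: 30.0
```

```bash
python3 - <<'E'
from h import *
sent([0.1465,-0.04,-0.211,-0.049,-0.043,-0.157])
print(to(*ins(-25)),manip.get_obs()['joint_pos'].round(2))
E
```

```text
t 5.3 cmd [ 520.  -329.9  190. ] meas [ 520.4 -329.5  189.3] roterr [-0.001 -0.    -0.005] F [-0.   0.2 -0.4] gap 0.249 gf 30.0
[ 0.1829 -0.0138  0.0251 -0.0327 -0.0296 -0.104 ] [-0.44  0.34  1.53 -0.41  1.26  0.36]
```

Request:
arm_command:
  motion:
    - [[0.026, -0.002, 0.0, -0.0055, -0.005, -0.0173, 0], [0.052, -0.004, 0.004, -0.011, -0.01, -0.0347, 0], [0.08, -0.006, 0.009, -0.0164, -0.0148, -0.052, 0], [0.11, -0.008, 0.014, -0.0218, -0.0197, -0.0693, 0], [0.14, -0.01, 0.019, -0.0273, -0.0247, -0.0867, 0], [0.165, -0.012, 0.023, -0.0327, -0.0296, -0.104, 0], [0.183, -0.0138, 0.025, -0.0327, -0.0296, -0.104, 0], [0.183, -0.0138, 0.025, -0.0327, -0.0296, -0.104, 0]]

```text
time_s: 6.3
position: [568.7, -265.0, 144.3]
ee_rot: [3.141, 0.61, 1.59]
contact_force: [-0.2, -1.1, -0.4]
finger_gap: 0.254
grasp_force: 30.0
```

```bash
python3 - <<'E'
from h import *
sent([0.183,-0.0138,0.025,-0.0327,-0.0296,-0.104])
out=np.zeros((600,800,3),np.uint8)
h=HOLE; R=Rpin(); tip=h-25*R[:,0]
for n in("wrist","top","scene"):
    P=optics.camera_params(n); im=optics.capture(n); q=proj(n,[h,tip],P); print(n,q.round(1).tolist())
    if n=="wrist": out[:300,:400]=cv2.resize(im,(400,300)); 
    c=q.mean(0).round().astype(int); w,hh=(40,30)
    if n=="wrist": w,hh=80,60
    u,v=c-[w,hh]; u=max(u,0);v=max(v,0); print("crop origin",u,v)
    cr=cv2.resize(im[v:v+2*hh,u:u+2*w],(400,300),interpolation=cv2.INTER_CUBIC)
    {"wrist":out[:300,400:],"top":out[300:,:400],"scene":out[300:,400:]}[n][:]=cr
cv2.imwrite("pics/pre.png",out)
E
```

```text
t 6.3 cmd [ 568.3 -265.2  144.6] meas [ 568.7 -265.   144.3] roterr [0.    0.001 0.001] F [-0.2 -1.1 -0.4] gap 0.254 gf 30.0
wrist [[252.9, -52.0], [253.1, 0.1]]
crop origin 173 0
top [[277.5, 187.4], [285.0, 186.2]]
crop origin 241 157
scene [[245.7, 214.7], [241.0, 215.7]]
crop origin 203 185
```

View pics/pre.png

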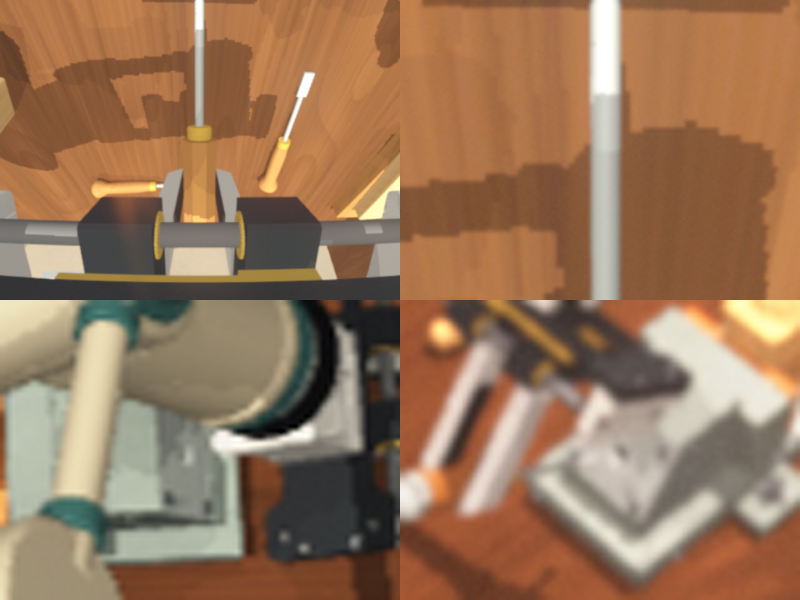

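The wrist view shows the rod straight, within about 1 mm of the prediction. The scene crop is blurry, so I'll check the rod numerically there against the earlier frame.

```bash
python3 - <<'E'
from h import *
p,R=load(); 
pts=[p+R@np.array([x,0,-7.]) for x in(44,80,100,115,129)]+[HOLE]
q=proj("scene",pts); print(q.round(1).tolist())
print([(5*(a[0]-203)+400,5*(a[1]-185)+300) for a in q.round(1)])
P=optics.camera_params("wrist"); im=optics.capture("wrist")
g=cv2.cvtColor(im,cv2.COLOR_BGR2GRAY).astype(float)
for v in(10,40,80,120,150): 
    r=im[v,225:285].astype(int); s=r.max(1)-r.min(1); w=np.where(s<35)[0]+225; print(v,w.min() if len(w) else None,w.max() if len(w) else None)
print(proj("wrist",pts,P).round(1).tolist())
E
```

```text
[[223.5, 219.1], [231.2, 217.6], [235.3, 216.8], [238.3, 216.2], [241.0, 215.7], [245.7, 214.7]]
[(np.float64(502.5), np.float64(470.5)), (np.float64(541.0), np.float64(463.0)), (np.float64(561.5), np.float64(459.00000000000006)), (np.float64(576.5), np.float64(455.99999999999994)), (np.float64(590.0), np.float64(453.49999999999994)), (np.float64(613.5), np.float64(448.49999999999994))]
10 249 260
40 250 260
80 249 260
120 250 260
150 250 260
[[253.9, 160.6], [253.7, 95.0], [253.5, 56.2], [253.4, 26.2], [253.3, -2.5], [253.1, -54.5]]
```

Request:
arm_command:
  motion:
    - [[0.01, 0, 0, 0, 0, 0, 0], [0.02, 0, 0, 0, 0, 0, 0], [0.028, 0, 0, 0, 0, 0, 0], [0.034, 0, 0, 0, 0, 0, 0], [0.038, 0, 0, 0, 0, 0, 0], [0.042, 0, 0, 0, 0, 0, 0], [0.045, 0, 0, 0, 0, 0, 0], [0.048, 0, 0, 0, 0, 0, 0]]

```text
time_s: 7.5
position: [567.8, -245.5, 130.8]
ee_rot: [3.141, 0.611, 1.59]
contact_force: [-0.0, 0.1, -0.6]
finger_gap: 0.252
grasp_force: 30.0
```

Request:
arm_command:
  motion:
    - [[0.001, 0, 0, 0, 0, 0, 0], [0.002, 0, 0, 0, 0, 0, 0], [0.003, 0, 0, 0, 0, 0, 0], [0.004, 0, 0, 0, 0, 0, 0], [0.005, 0, 0, 0, 0, 0, 0], [0.006, 0, 0, 0, 0, 0, 0], [0.007, 0, 0, 0, 0, 0, 0], [0.008, 0, 0, 0, 0, 0, 0]]

```text
time_s: 8.5
position: [567.7, -242.3, 128.5]
ee_rot: [3.142, 0.611, 1.591]
contact_force: [0.3, -0.0, -0.9]
finger_gap: 0.253
grasp_force: 30.0
```

Request:
arm_command:
  motion:
    - [[0.001, 0, 0, 0, 0, 0, 0], [0.002, 0, 0, 0, 0, 0, 0], [0.003, 0, 0, 0, 0, 0, 0], [0.004, 0, 0, 0, 0, 0, 0], [0.005, 0, 0, 0, 0, 0, 0], [0.006, 0, 0, 0, 0, 0, 0], [0.007, 0, 0, 0, 0, 0, 0], [0.008, 0, 0, 0, 0, 0, 0]]

```text
time_s: 9.5
position: [567.7, -239.0, 126.2]
ee_rot: [3.141, 0.611, 1.59]
contact_force: [0.3, 0.0, -0.5]
finger_gap: 0.249
grasp_force: 30.0
```

Request:
arm_command:
  motion:
    - [[0.001, 0, 0, 0, 0, 0, 0], [0.002, 0, 0, 0, 0, 0, 0], [0.003, 0, 0, 0, 0, 0, 0], [0.0035, 0, 0, 0, 0, 0, 0], [0.004, 0, 0, 0, 0, 0, 0], [0.0045, 0, 0, 0, 0, 0, 0], [0.005, 0, 0, 0, 0, 0, 0], [0.005, 0, 0, 0, 0, 0, 0]]

```text
time_s: 10.5
position: [567.6, -237.0, 124.8]
ee_rot: [3.142, 0.611, 1.591]
contact_force: [0.2, -0.3, -1.8]
finger_gap: 0.253
grasp_force: 30.0
```

Request:
arm_command:
  motion:
    - [[0.001, 0, 0, 0, 0, 0, 0], [0.002, 0, 0, 0, 0, 0, 0], [0.003, 0, 0, 0, 0, 0, 0], [0.004, 0, 0, 0, 0, 0, 0], [0.005, 0, 0, 0, 0, 0, 0], [0.006, 0, 0, 0, 0, 0, 0], [0.006, 0, 0, 0, 0, 0, 0], [0.006, 0, 0, 0, 0, 0, 0]]

```text
time_s: 11.5
position: [567.9, -235.8, 124.2]
ee_rot: [3.141, 0.614, 1.591]
contact_force: [-0.5, -5.5, 3.6]
finger_gap: 0.251
grasp_force: 30.0
```

Request:
arm_command:
  motion:
    - [[0.0005, 0, 0, 0, 0, 0, 0], [0.001, 0, 0, 0, 0, 0, 0], [0.0015, 0, 0, 0, 0, 0, 0], [0.002, 0, 0, 0, 0, 0, 0], [0.0025, 0, 0, 0, 0, 0, 0], [0.003, 0, 0, 0, 0, 0, 0], [0.0035, 0, 0, 0, 0, 0, 0], [0.004, 0, 0, 0, 0, 0, 0]]

```text
time_s: 12.5
position: [568.0, -235.3, 124.2]
ee_rot: [3.141, 0.616, 1.591]
contact_force: [-1.1, -8.0, 5.8]
finger_gap: 0.252
grasp_force: 30.0
```

Request:
arm_command:
  motion:
    - [[0.0005, 0, 0, 0, 0, 0, 0], [0.001, 0, 0, 0, 0, 0, 0], [0.0015, 0, 0, 0, 0, 0, 0], [0.002, 0, 0, 0, 0, 0, 0], [0.0025, 0, 0, 0, 0, 0, 0], [0.003, 0, 0, 0, 0, 0, 0], [0.003, 0, 0, 0, 0, 0, 0], [0.003, 0, 0, 0, 0, 0, 0]]

```text
time_s: 13.5
position: [568.0, -234.3, 123.6]
ee_rot: [3.141, 0.617, 1.591]
contact_force: [0.2, -8.3, 5.4]
finger_gap: 0.251
grasp_force: 30.0
```

Request:
arm_command:
  motion:
    - [[0.0005, 0, 0, 0, 0, 0, 0], [0.001, 0, 0, 0, 0, 0, 0], [0.0015, 0, 0, 0, 0, 0, 0], [0.002, 0, 0, 0, 0, 0, 0], [0.0025, 0, 0, 0, 0, 0, 0], [0.003, 0, 0, 0, 0, 0, 0], [0.003, 0, 0, 0, 0, 0, 0], [0.003, 0, 0, 0, 0, 0, 0]]

```text
time_s: 14.5
position: [568.0, -233.1, 122.7]
ee_rot: [3.141, 0.617, 1.591]
contact_force: [0.5, -8.5, 5.7]
finger_gap: 0.255
grasp_force: 30.0
```

```bash
python3 - <<'E'
from h import *
p,R=load(); save(p+R[:,0]*500*(.048+.008+.008+.005+.006+.004+.003+.003),R)
sent([0]*6)
o=manip.get_obs(); print((Rpin().T@(o['position']-ins(0)[0])).round(1), o['contact_force']@Rpin())
im=optics.capture("scene"); cv2.imwrite("pics/s_a.png",im)
E
```

```text
t 14.5 cmd [ 567.7 -230.4  120.3] meas [ 568.  -233.1  122.7] roterr [-0.001 -0.006 -0.   ] F [ 0.5 -8.5  5.7] gap 0.255 gf 30.0
[13.9  0.3 -0.5] [-10.25576869   0.31601461   0.22044202]
```

Request:
arm_command:
  motion:
    - [[0.0005, 0, 0, 0, 0, 0, 0], [0.001, 0, 0, 0, 0, 0, 0], [0.0015, 0, 0, 0, 0, 0, 0], [0.002, 0, 0, 0, 0, 0, 0], [0.0025, 0, 0, 0, 0, 0, 0], [0.003, 0, 0, 0, 0, 0, 0], [0.003, 0, 0, 0, 0, 0, 0], [0.003, 0, 0, 0, 0, 0, 0]]

```text
time_s: 15.55
position: [567.8, -230.5, 120.5]
ee_rot: [3.141, 0.614, 1.591]
contact_force: [-0.8, -6.7, 4.3]
finger_gap: 0.251
grasp_force: 30.0
```

```bash
python3 - <<'E'
from h import *
sent([.003,0,0,0,0,0])
o=manip.get_obs(); print((Rpin().T@(o['position']-ins(0)[0])).round(1), o['contact_force']@Rpin())
a=cv2.imread("pics/s_a.png"); im=optics.capture("scene"); d=cv2.absdiff(a,im).max(2); d[:, :]=d
q=proj("scene",[(562,100,90)])[0].astype(int); print(q,(d[q[1]-25:q[1]+25,q[0]-30:q[0]+30]>25).sum(),(d>25).sum())
E
```

```text
t 15.55 cmd [ 567.6 -229.1  119.4] meas [ 567.8 -230.5  120.5] roterr [-0.    -0.003 -0.   ] F [-0.8 -6.7  4.3] gap 0.251 gf 30.0
[17.3  0.2 -0.2] [-7.96636421 -0.95269869  0.32842503]
[295 171] 524 1019
```

The latch snapped: depth jumped to 17.3 mm, the force dropped, and the jaw region of the image changed. Next I retract.

```bash
python3 - <<'E'
from h import *
p0,R0=load(); s1=(p0-R0[:,0]*75,R0)
Rf=Rd(-0.107); pf=np.array([445,-342,60.])
rv=Ro.from_matrix(R0.T@Rf).as_rotvec(); Rm=R0@Ro.from_rotvec(rv*.5).as_matrix(); pm=np.array([510,-335,180.])
print(s1[0]); print(to(pm,Rm,s1)); print(to(pf,Rf,(pm,Rm)))
E
```

```text
[ 568.85380318 -290.55541713  162.41952765]
[-0.091  -0.1195  0.0208  0.0411  0.0362  0.1304]
[-0.0322 -0.11    0.2481  0.0411  0.0362  0.1304]
```

Request:
arm_command:
  motion:
    - [[-0.006, 0, 0, 0, 0, 0, 0], [-0.02, 0, 0, 0, 0, 0, 0], [-0.04, 0, 0, 0, 0, 0, 0], [-0.065, 0, 0, 0, 0, 0, 0], [-0.09, 0, 0, 0, 0, 0, 0], [-0.115, 0, 0, 0, 0, 0, 0], [-0.135, 0, 0, 0, 0, 0, 0], [-0.15, 0, 0, 0, 0, 0, 0]]

```text
time_s: 16.6
position: [568.7, -291.3, 162.8]
ee_rot: [3.141, 0.611, 1.59]
contact_force: [0.0, -0.9, -1.5]
finger_gap: 0.254
grasp_force: 30.0
```

Request:
arm_command:
  motion:
    - [[-0.011, -0.015, 0.003, 0.005, 0.0045, 0.0163, 0], [-0.023, -0.03, 0.005, 0.0103, 0.009, 0.0326, 0], [-0.034, -0.045, 0.008, 0.0154, 0.0136, 0.0489, 0], [-0.045, -0.06, 0.01, 0.0205, 0.0181, 0.0652, 0], [-0.057, -0.075, 0.013, 0.0257, 0.0226, 0.0815, 0], [-0.068, -0.09, 0.016, 0.0308, 0.0272, 0.0978, 0], [-0.08, -0.105, 0.018, 0.036, 0.0317, 0.1141, 0], [-0.091, -0.1195, 0.021, 0.0411, 0.0362, 0.1304, 0]]

```text
time_s: 17.6
position: [509.6, -335.4, 179.9]
ee_rot: [2.996, 0.301, 0.695]
contact_force: [-0.7, -0.5, -0.9]
finger_gap: 0.251
grasp_force: 30.0
```

```bash
python3 - <<'E'
from h import *
p,R=load(); save(p-R[:,0]*75,R)
sent([-0.091,-0.1195,0.021,0.0411,0.0362,0.1304])
print(to((445,-342,50),Rd(-.107)))
E
```

```text
t 17.6 cmd [ 510.  -335.   179.9] meas [ 509.6 -335.4  179.9] roterr [0.001 0.001 0.003] F [-0.7 -0.5 -0.9] gap 0.251 gf 30.0
[-0.0261 -0.1129  0.2668  0.0412  0.0362  0.1305]
```

Request:
arm_command:
  motion:
    - [[-0.002, -0.015, 0.02, 0.0052, 0.0045, 0.0163, 0], [-0.005, -0.03, 0.045, 0.0103, 0.009, 0.0326, 0], [-0.009, -0.045, 0.075, 0.0155, 0.0136, 0.0489, 0], [-0.012, -0.06, 0.11, 0.0206, 0.0181, 0.0652, 0], [-0.016, -0.075, 0.15, 0.0258, 0.0226, 0.0816, 0], [-0.02, -0.09, 0.19, 0.0309, 0.0272, 0.0979, 0], [-0.023, -0.1, 0.23, 0.036, 0.0317, 0.1142, 0], [-0.026, -0.113, 0.267, 0.0412, 0.0362, 0.1305, 0]]

```text
time_s: 18.6
position: [444.5, -342.5, 49.3]
ee_rot: [-3.141, -0.001, -0.11]
contact_force: [0.5, 0.1, -1.6]
finger_gap: 0.251
grasp_force: 30.0
```

```bash
python3 - <<'E'
from h import *
sent([-0.026,-0.113,0.267,0.0412,0.0362,0.1305])
print(to((445,-342,5.5),Rd(-.107)))
E
```

```text
t 18.6 cmd [ 445.  -341.9   49.9] meas [ 444.5 -342.5   49.3] roterr [0.001 0.001 0.003] F [ 0.5  0.1 -1.6] gap 0.251 gf 30.0
[0.     0.0001 0.0887 0.     0.     0.    ]
```

Request:
arm_command:
  motion:
    - [[0, 0, 0.04, 0, 0, 0, 0], [0, 0, 0.07, 0, 0, 0, 0], [0, 0, 0.082, 0, 0, 0, 0], [0, 0, 0.087, 0, 0, 0, 0], [0, 0, 0.0885, 0, 0, 0, 0], [0, 0, 0.0885, 0, 0, 0, 0.35], [0, 0, 0.0885, 0, 0, 0, 0.7], [0, 0, 0.0885, 0, 0, 0, 0.7]]

```text
time_s: 19.6
position: [445.0, -342.2, 5.9]
ee_rot: [3.141, -0.0, -0.107]
contact_force: [0.5, 0.4, 0.1]
finger_gap: 0.524
grasp_force: 0.0
```

```bash
python3 - <<'E'
from h import *
sent([0,0,0.0885,0,0,0])
print(manip.get_obs()['joint_pos'].round(2))
c,s=np.cos(1.591),np.sin(1.591)
for n,x in(("bar",110),("gap",86),("carv",20)): print(n,563.1+c*x,-10.2+s*x)
E
```

```text
t 19.6 cmd [ 445.  -341.9    5.6] meas [ 445.  -342.2    5.9] roterr [-0.     0.001  0.   ] F [0.5 0.4 0.1] gap 0.524 gf 0.0
[-0.78  0.44  1.81  0.    0.89  0.9 ]
bar 560.8777471376161 99.7775504010506
gap 561.3626023075907 75.78244849536684
carv 562.6959540250211 9.795918254736474
```

The pin is released and lying on the bench. Next I go to the jaw bar.

```bash
python3 - <<'E'
from h import *
Rm=Rd(0.75); pm=np.array([490,-180,200.])
c,s=np.cos(1.591),np.sin(1.591)
p=np.array([563.1+c*79,-10.2+s*79,190])
print(to(pm,Rm)); print(to(p,Rd(1.591),(pm,Rm)))
E
```

```text
[ 0.0548 -0.3317 -0.3887  0.      0.     -0.1364]
[ 0.4438 -0.2666  0.02    0.      0.     -0.1338]
```

Request:
arm_command:
  motion:
    - [[0, 0, -0.05, 0, 0, 0, 0.7], [0, 0, -0.15, 0, 0, 0, 0.7], [0, 0, -0.26, 0, 0, 0, 0.5], [0.01, -0.06, -0.34, 0, 0, -0.027, 0.2], [0.02, -0.13, -0.389, 0, 0, -0.054, 0], [0.03, -0.2, -0.389, 0, 0, -0.081, 0], [0.045, -0.27, -0.389, 0, 0, -0.109, 0], [0.055, -0.332, -0.389, 0, 0, -0.1364, 0]]

```text
time_s: 20.6
position: [490.2, -178.7, 200.4]
ee_rot: [3.141, -0.0, 0.756]
contact_force: [0.7, 0.4, -0.9]
finger_gap: 0.1
grasp_force: 0.0
```

```bash
python3 - <<'E'
from h import *
sent([0.055,-0.332,-0.389,0,0,-0.1364])
c,s=np.cos(1.591),np.sin(1.591)
print(to(np.array([563.1+c*79,-10.2+s*79,190]),Rd(1.591)))
E
```

```text
t 20.6 cmd [ 490.1 -179.8  200.1] meas [ 490.2 -178.7  200.4] roterr [-0.     0.    -0.006] F [ 0.7  0.4 -0.9] gap 0.1 gf 0.0
[ 0.4434 -0.2665  0.0203  0.      0.     -0.1339]
```

Request:
arm_command:
  motion:
    - [[0.06, -0.036, 0.003, 0, 0, -0.018, 0], [0.12, -0.072, 0.006, 0, 0, -0.036, 0], [0.18, -0.108, 0.009, 0, 0, -0.054, 0], [0.24, -0.144, 0.012, 0, 0, -0.072, 0], [0.3, -0.18, 0.015, 0, 0, -0.09, 0], [0.36, -0.217, 0.018, 0, 0, -0.108, 0], [0.41, -0.247, 0.02, 0, 0, -0.124, 0], [0.4434, -0.2665, 0.0203, 0, 0, -0.1339, 0]]

```text
time_s: 21.6
position: [561.5, 69.9, 189.9]
ee_rot: [-3.142, -0.0, 1.594]
contact_force: [0.0, -0.9, -0.1]
finger_gap: 0.007
grasp_force: 0.0
```

```bash
python3 - <<'E'
from h import *
sent([0.4434,-0.2665,0.0203,0,0,-0.1339])
c,s=np.cos(1.591),np.sin(1.591)
V=lambda x,y,z:(563.1+c*x-s*y,-10.2+s*x+c*y,z)
P=optics.camera_params("wrist"); a=optics.capture("wrist"); q=optics.capture("scene")
print("bar(12)",proj("wrist",[V(110,-48,120),V(110,48,120)],P).round().tolist(),"rosette",proj("wrist",[V(20,0,118)],P).round().tolist())
o=np.zeros((600,800,3),np.uint8); o[:384,:512]=a
o[:384,512:]=cv2.resize(q[130:250,220:310],(288,384),interpolation=cv2.INTER_CUBIC); 
o[384:,:280]=cv2.resize(q[215:285,150:241],(280,216),interpolation=cv2.INTER_CUBIC)
cv2.imwrite("pics/bar.png",o)
E
```

```text
t 21.6 cmd [561.5  68.8 190. ] meas [561.5  69.9 189.9] roterr [ 0.     0.    -0.003] F [ 0.  -0.9 -0.1] gap 0.007 gf 0.0
bar(12) [[312.0, 166.0], [197.0, 165.0]] rosette [[254.0, 263.0]]
```

View pics/bar.png

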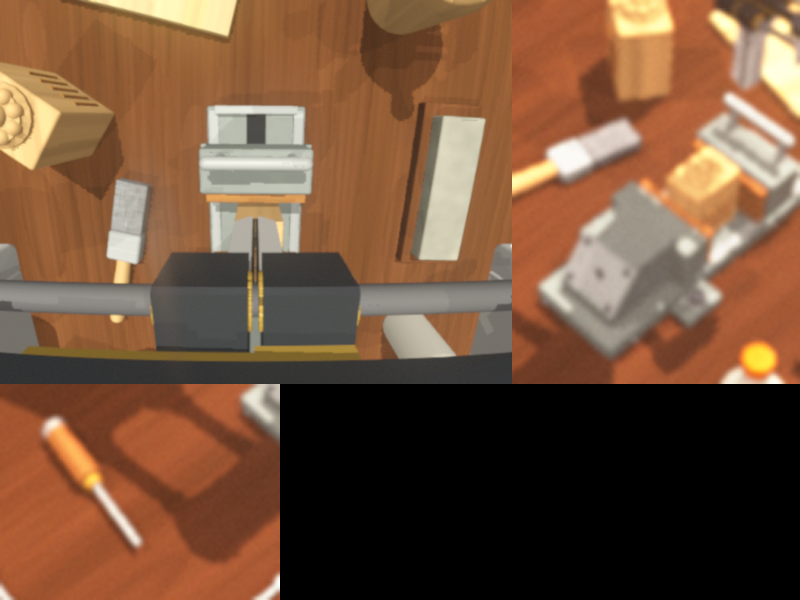

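The jaw is sprung open, with the bar at about (256,160) and close to the prediction. The pin is lying on the bench. Next I descend and push.

Request:
arm_command:
  motion:
    - [[0, 0, 0.06, 0, 0, 0, 0], [0, 0, 0.12, 0, 0, 0, 0], [0, 0, 0.16, 0, 0, 0, 0], [0, 0, 0.18, 0, 0, 0, 0], [0, 0, 0.19, 0, 0, 0, 0], [0.01, 0, 0.19, 0, 0, 0, 0], [0.02, 0, 0.19, 0, 0, 0, 0], [0.03, 0, 0.19, 0, 0, 0, 0]]

```text
time_s: 22.7
position: [561.5, 84.2, 95.6]
ee_rot: [3.14, -0.0, 1.591]
contact_force: [0.8, 0.4, 0.3]
finger_gap: 0.007
grasp_force: 0.0
```

Request:
arm_command:
  motion:
    - [[0.012, 0, 0, 0, 0, 0, 0], [0.024, 0, 0, 0, 0, 0, 0], [0.036, 0, 0, 0, 0, 0, 0], [0.048, 0, 0, 0, 0, 0, 0], [0.06, 0, 0, 0, 0, 0, 0], [0.072, 0, 0, 0, 0, 0, 0], [0.082, 0, 0, 0, 0, 0, 0], [0.09, 0, 0, 0, 0, 0, 0]]

```text
time_s: 23.7
position: [560.8, 126.5, 95.6]
ee_rot: [3.14, 0.005, 1.592]
contact_force: [0.2, -6.3, 1.5]
finger_gap: 0.006
grasp_force: 3.3
```

Request:
arm_command:
  motion:
    - [[0.002, 0, 0, 0, 0, 0, 0], [0.004, 0, 0, 0, 0, 0, 0], [0.006, 0, 0, 0, 0, 0, 0], [0.008, 0, 0, 0, 0, 0, 0], [0.01, 0, 0, 0, 0, 0, 0], [0.012, 0, 0, 0, 0, 0, 0], [0.012, 0, 0, 0, 0, 0, 0], [0.012, 0, 0, 0, 0, 0, 0]]

```text
time_s: 24.7
position: [560.8, 128.2, 95.6]
ee_rot: [3.141, 0.012, 1.594]
contact_force: [0.6, -16.8, 2.4]
finger_gap: 0.008
grasp_force: 8.3
```

The jaw is at its stop: 17 N, with the finger at vise x of about 138.5 (139 expected). Next I back off, rise and open above the carving.

Request:
arm_command:
  motion:
    - [[-0.02, 0, 0, 0, 0, 0, 0], [-0.04, 0, -0.04, 0, 0, 0, 0], [-0.05, 0, -0.12, 0, 0, 0, 0], [-0.08, 0, -0.18, 0, 0, 0, 0.4], [-0.13, 0, -0.19, 0, 0, 0, 1], [-0.18, 0, -0.19, 0, 0, 0, 1], [-0.23, 0, -0.19, 0, 0, 0, 1], [-0.25, 0, -0.19, 0, 0, 0, 1]]

```text
time_s: 25.7
position: [562.6, 9.5, 190.0]
ee_rot: [3.141, -0.001, 1.59]
contact_force: [1.0, 0.6, 0.5]
finger_gap: 0.501
grasp_force: 0.0
```

```bash
python3 - <<'E'
from h import *
p,R=load(); save(p+R[:,0]*500*(.03+.09+.012)+R[:,2]*500*.19,R)
sent([-0.25,0,-0.19,0,0,0])
P=optics.camera_params("wrist"); im=optics.capture("wrist"); t=optics.capture("top")
c,s=np.cos(1.591),np.sin(1.591)
V=lambda x,y,z:(563.1+c*x-s*y,-10.2+s*x+c*y,z)
print("carv top corners",proj("wrist",[V(-12,-23,102),V(52,-23,102),V(52,23,102),V(-12,23,102)],P).round().tolist(),"bar",proj("wrist",[V(153,-48,120),V(153,48,120)],P).round().tolist())
cv2.imwrite("pics/carv.png",im)
print(to(V(20,0,55),Rd(1.591)))
E
```

```text
t 25.7 cmd [562.7   9.8 190. ] meas [562.6   9.5 190. ] roterr [-0.     0.001  0.001] F [1.  0.6 0.5] gap 0.501 gf 0.0
carv top corners [[279.0, 228.0], [280.0, 159.0], [228.0, 160.0], [230.0, 228.0]] bar [[317.0, 31.0], [191.0, 31.0]]
[0.   0.   0.27 0.   0.   0.  ]
```

View pics/carv.png

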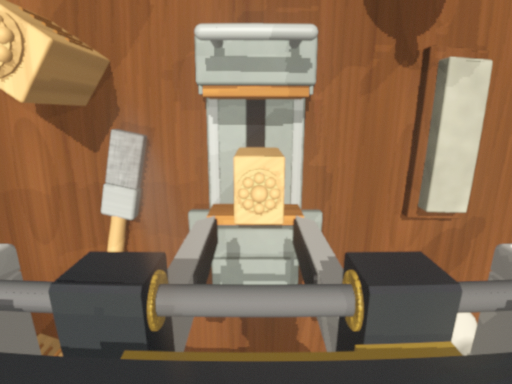

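The jaw is fully open with the bar at (256,32). The carving stands at about (259,193), within a few mm of the prediction. Next I descend, grasp and lift.

Request:
arm_command:
  motion:
    - [[0.004, 0, 0, 0, 0, 0, 1], [0.004, 0, 0.04, 0, 0, 0, 1], [0.004, 0, 0.1, 0, 0, 0, 1], [0.004, 0, 0.17, 0, 0, 0, 1], [0.004, 0, 0.23, 0, 0, 0, 1], [0.004, 0, 0.26, 0, 0, 0, 1], [0.004, 0, 0.27, 0, 0, 0, 1], [0.004, 0, 0.27, 0, 0, 0, 0.6]]

```text
time_s: 26.8
position: [563.1, 12.0, 55.5]
ee_rot: [3.141, -0.0, 1.591]
contact_force: [0.8, 0.4, 0.3]
finger_gap: 0.931
grasp_force: 0.0
```

Request:
arm_command:
  motion:
    - [[0, 0, 0, 0, 0, 0, 0.4], [0, 0, 0, 0, 0, 0, 0.3], [0, 0, 0, 0, 0, 0, 0.2], [0, 0, 0, 0, 0, 0, 0.2], [0, 0, 0, 0, 0, 0, 0.2], [0, 0, 0, 0, 0, 0, 0.2], [0, 0, -0.01, 0, 0, 0, 0.2], [0, 0, -0.02, 0, 0, 0, 0.2]]

```text
time_s: 27.8
position: [561.8, 11.8, 64.8]
ee_rot: [-3.14, -0.0, 1.591]
contact_force: [-0.2, -0.5, -2.5]
finger_gap: 0.489
grasp_force: 30.0
```

```bash
python3 - <<'E'
from h import *
p,R=load(); save(p+R[:,0]*500*.004+R[:,2]*500*.27,R)
sent([0,0,-0.02,0,0,0])
a,r=load()
print(to((a[0],a[1],210),Rd(1.591))); pm=np.array([500,190,210.]); print(to(pm,Rd(1.591))); print(to((453,342,80),Rd(1.591),(pm,Rd(1.591))))
s=512/800
print("mallet",back("top",(212*s,220*s),60),"tin",back("top",(150*s,228*s),60))
E
```

```text
t 27.8 cmd [562.7  11.8  65. ] meas [561.8  11.8  64.8] roterr [0.002 0.    0.   ] F [-0.2 -0.5 -2.5] gap 0.489 gf 30.0
[ 0.    0.   -0.29  0.    0.    0.  ]
[ 0.3589 -0.1181 -0.29    0.      0.      0.    ]
[ 0.3058 -0.0878  0.26    0.      0.      0.    ]
mallet [714.92924462 275.17402729  60.        ] tin [702.00199935 389.88922699  60.        ]
```

Request:
arm_command:
  motion:
    - [[0, 0, -0.06, 0, 0, 0, 0.2], [0, 0, -0.14, 0, 0, 0, 0.2], [0, 0, -0.22, 0, 0, 0, 0.2], [0.03, -0.01, -0.28, 0, 0, 0, 0.2], [0.11, -0.035, -0.29, 0, 0, 0, 0.2], [0.2, -0.065, -0.29, 0, 0, 0, 0.2], [0.29, -0.095, -0.29, 0, 0, 0, 0.2], [0.359, -0.118, -0.29, 0, 0, 0, 0.2]]

```text
time_s: 28.8
position: [498.6, 191.5, 210.1]
ee_rot: [-3.141, -0.0, 1.592]
contact_force: [-0.7, -1.0, -1.9]
finger_gap: 0.489
grasp_force: 30.0
```

Request:
arm_command:
  motion:
    - [[0.07, -0.02, 0, 0, 0, 0, 0.2], [0.14, -0.04, 0, 0, 0, 0, 0.2], [0.2, -0.058, 0.03, 0, 0, 0, 0.2], [0.25, -0.072, 0.09, 0, 0, 0, 0.2], [0.285, -0.082, 0.16, 0, 0, 0, 0.2], [0.3, -0.087, 0.21, 0, 0, 0, 0.2], [0.306, -0.088, 0.24, 0, 0, 0, 0.2], [0.306, -0.088, 0.26, 0, 0, 0, 0.2]]

```text
time_s: 29.8
position: [452.9, 342.0, 79.6]
ee_rot: [-3.141, 0.0, 1.591]
contact_force: [-0.0, 0.2, -0.5]
finger_gap: 0.486
grasp_force: 30.0
```

```bash
python3 - <<'E'
from h import *
p,R=load(); save(p+R@np.array([.359,-.118,-.29])*500,R)
sent([0.306,-0.088,0.26,0,0,0])
P=optics.camera_params("wrist"); im=optics.capture("wrist"); sc=optics.capture("scene")
o=np.zeros((384,800,3),np.uint8); o[:,:512]=im; q=proj("scene",[(453,342,40)])[0].astype(int); print(q)
o[:288,512:]=cv2.resize(sc[q[1]-50:q[1]+50,q[0]-50:q[0]+50],(288,288),interpolation=cv2.INTER_CUBIC)
cv2.imwrite("pics/board.png",o)
print(to((453,342,46.5),Rd(1.591)))
E
```

```text
t 29.8 cmd [452.9 342.1  80. ] meas [452.9 342.   79.6] roterr [ 0. -0. -0.] F [-0.   0.2 -0.5] gap 0.486 gf 30.0
[315 135]
[-0.0002  0.0002  0.0671  0.      0.      0.    ]
```

View pics/board.png

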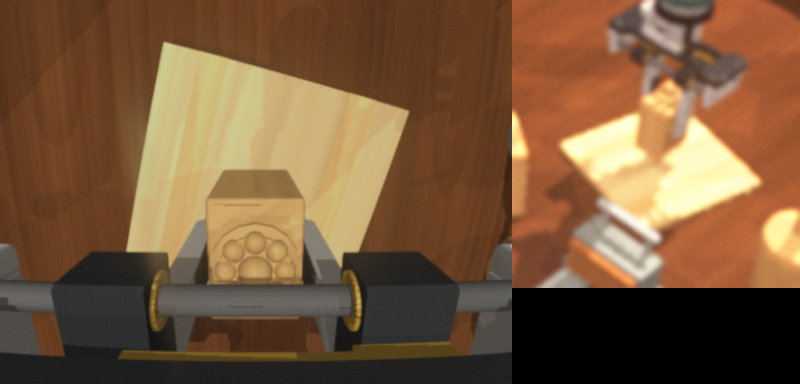

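The carving is held upright over the middle of the board. Next I lower it slowly.

Request:
arm_command:
  motion:
    - [[0, 0, 0.015, 0, 0, 0, 0.2], [0, 0, 0.03, 0, 0, 0, 0.2], [0, 0, 0.043, 0, 0, 0, 0.2], [0, 0, 0.053, 0, 0, 0, 0.2], [0, 0, 0.06, 0, 0, 0, 0.2], [0, 0, 0.064, 0, 0, 0, 0.2], [0, 0, 0.066, 0, 0, 0, 0.2], [0, 0, 0.068, 0, 0, 0, 0.2]]

```text
time_s: 30.9
position: [453.0, 342.2, 46.1]
ee_rot: [3.141, -0.0, 1.591]
contact_force: [-0.3, 0.2, -1.6]
finger_gap: 0.488
grasp_force: 30.0
```

Request:
arm_command:
  motion:
    - [[0, 0, 0.0005, 0, 0, 0, 0.2], [0, 0, 0.001, 0, 0, 0, 0.2], [0, 0, 0.0015, 0, 0, 0, 0.2], [0, 0, 0.002, 0, 0, 0, 0.2], [0, 0, 0.002, 0, 0, 0, 0.2], [0, 0, 0.002, 0, 0, 0, 0.2], [0, 0, 0.002, 0, 0, 0, 0.2], [0, 0, 0.002, 0, 0, 0, 0.2]]

```text
time_s: 31.9
position: [452.9, 342.1, 45.3]
ee_rot: [3.141, -0.0, 1.591]
contact_force: [-1.2, 0.2, 2.8]
finger_gap: 0.49
grasp_force: 30.0
```

Contact with the board: the force changed from -1.6 to +2.8 N. Release slowly and rise.

Request:
arm_command:
  motion:
    - [[0, 0, 0, 0, 0, 0, 0.2], [0, 0, 0, 0, 0, 0, 0.5], [0, 0, 0, 0, 0, 0, 0.6], [0, 0, 0, 0, 0, 0, 0.8], [0, 0, 0, 0, 0, 0, 1], [0, 0, 0, 0, 0, 0, 1], [0, 0, 0, 0, 0, 0, 1], [0, 0, 0, 0, 0, 0, 1]]

```text
time_s: 32.9
position: [452.9, 342.1, 45.0]
ee_rot: [-3.142, -0.0, 1.591]
contact_force: [0.8, 0.1, 0.6]
finger_gap: 0.998
grasp_force: 0.0
```

Request:
arm_command:
  motion:
    - [[0, 0, -0.03, 0, 0, 0, 1], [0, 0, -0.07, 0, 0, 0, 1], [0, 0, -0.13, 0, 0, 0, 1], [0, 0, -0.2, 0, 0, 0, 1], [0, 0, -0.28, 0, 0, 0, 1], [0, 0, -0.34, 0, 0, 0, 1], [0, 0, -0.36, 0, 0, 0, 1], [0, 0, -0.36, 0, 0, 0, 1]]

```text
time_s: 33.9
position: [452.9, 342.1, 225.5]
ee_rot: [3.141, -0.001, 1.591]
contact_force: [0.4, -0.9, 0.3]
finger_gap: 0.998
grasp_force: 0.0
```

```bash
python3 - <<'E'
from h import *
o=manip.get_obs(); print(o['time_s'],o['position'],o['contact_force'],o['finger_gap'])
o=np.zeros((600,800,3),np.uint8); o[:300,:400]=cv2.resize(optics.capture("wrist"),(400,300)); o[:300,400:]=cv2.resize(optics.capture("top"),(400,300))
sc=optics.capture("scene"); o[300:,:400]=cv2.resize(sc,(400,300)); o[300:,400:]=cv2.resize(sc[80:200,240:400],(400,300))
cv2.imwrite("pics/end.png",o)
E
```

```text
33.9 [452.89083806 342.06735474 225.54679662] [ 0.44139591 -0.90976985  0.29748063] 0.9975378195624713
```

View pics/end.png

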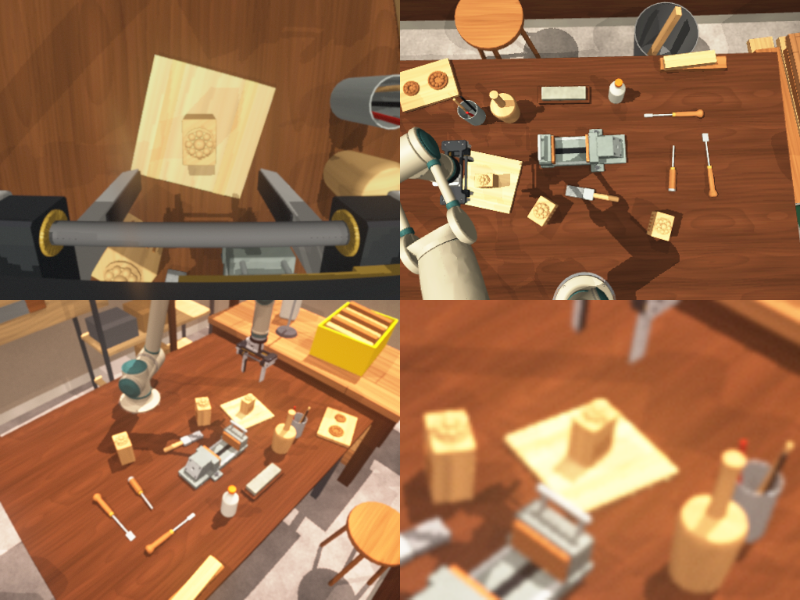

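The wrist view shows the carving upright near the board's middle at (199,140). The jaw is open, the pin is on the bench at (672,168) in the top view, and the other tools have not moved.

```bash
python3 -c "
from rig import manip; print(manip.sign_off())"
```

```text
the job is handed in; nothing more can be done
None
```

The job is handed in at about 34 s, with no verdict returned: the latch tripped at about 10 N, the pin is back on the bench, the jaw is fully open, the carving stands upright near the middle of the board, and the other tools look unmoved.

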